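# Close the drying cabinet on two fresh cups

### The job

Close up the small drying cabinet with the fingertips: gently push the pulled-out tray with the two cups standing in it fully home, and only then push the green door fully shut, just as gently: no slamming and no hard pressing. Do not grasp or lift anything, do not touch the cups, keep them standing upright in the tray, and leave the other things on the bench as they are.

Things in the scene. Friction and masses are not known exactly. Their poses are not given: they have to be found in the camera images.
- cabinet: Low plywood drying cabinet fixed to the bench, 212 deep x 250 wide x 130 mm high, with a slatted roof. Origin: on the bench under the middle of the front opening; its +x axis points into the cabinet (away from the robot), +y to its left-hand side as seen from the robot, z up. The opening faces its -x and lies between x = -12 mm (front edges of the 12 mm side walls) and the back; the first roof slat begins at x = +28 mm, so nothing overhangs the tray front when it is home.
- tray (a joint): How far the tray is pulled out, m: 0 = fully home (hard stop), up to 0.14 (do not press on hard, over 40 N, once it is home); starts 0.07 to 0.13. The tray slides along the cabinet's x axis; it stays where it is left and needs about 2 N to move slowly. Its loaded mass is about 0.65 kg.
- tray_front (a point): Middle of the top edge of the outer face of the tray's front board, on the tray; 100 mm above the bench, and 8 mm in front of the cabinet's origin (x = -8 mm) when the tray is home. The board is flat wood, 216 mm wide, 12 mm thick, from 16 to 100 mm above the bench; push its outer face in the cabinet's +x direction.
- door (a joint): Opening angle of the door, rad: 0 = shut (hard stop), grows as it swings out; starts 1.6 to 2.1. The hinge is upright, at the right-hand (-y) side of the opening; seen from above the door turns anticlockwise to open and clockwise to shut. It stays where it is left (light friction, under 1 N at 130 mm from the hinge).
- door_hinge (a point): Point on the upright hinge axis at the height of the door's top edge (130 mm above the bench); in the cabinet's frame at x = -20, y = -123 mm. The axis runs through the middle of the door's thickness.
- door_face (a point): Point on the outer face of the door at its top edge, 140 mm from the hinge axis, 130 mm above the bench; moves with the door. The door is a flat green panel 12 mm thick, 244 mm wide (its free edge lies 246 mm from the hinge axis), from 14 to 130 mm above the bench, nothing stands out from it by more than 2 mm. Shut, its outer face is 26 mm in front of the cabinet's origin and looks to the cabinet's -x.
- cup_a: Pale bisque cup, open top, 60 mm across, 70 mm tall, loose, standing in the left or the right half of the tray; origin: centre of its underside, 24 mm above the bench.
- cup_b: Grey glazed cup, same shape, loose, in the other half of the tray; origin: centre of its underside, 24 mm above the bench.
- bench_cup: Pale cup, 60 mm across, 70 mm tall, loose on the bench to the left (+y) of the tray; origin: centre of underside. Leave alone.
- glaze_jar: Amber glaze jar with white cap, 68 mm across, 100 mm tall, loose on the bench close to the right-hand (-y) side of the cabinet; origin: centre of underside. Leave alone.
- board_cup1: Pale cup, 70 mm tall, loose on the ware board (18 mm thick) at the left; origin: centre of underside. Leave alone.
- board_cup2: A second such cup on the same ware board. Leave alone.
- tongs: Steel glazing tongs, 250 mm long, 12 mm high, loose on the bench at the right; origin: under the middle. Leave alone.
- glaze_brush: Brush lying on the bench at the right; leave alone.
Mind the look-alikes: they are no part of the job. What is shaped like the cup_a but blue is not meant. What is shaped like the cup_b but red is not meant.

How it is judged (in metres and radians):
On the way, in this order (a step that is already met when the one before it is completed fails the run):
1. the tray is fully home (within 4 mm) while the door is still open (value of joint tray below 0.004 m and value of joint door above 0.9 rad), for 0.2 s.
2. the door is shut (within 0.03 rad) with the tray still home (value of joint door below 0.03 rad and value of joint tray below 0.004 m), for 0.2 s.
At the end, for the whole second after the job is handed in: The tray is within 4 mm of its home stop, the door within 0.03 rad of shut (7 mm at its free edge), and both cups stand upright (within 0.15 rad) and still on the tray floor inside the cabinet (all of step 2 and angle between each of cup_a, cup_b's own z axis and vertical below 0.15 rad and linear speed of each of cup_a, cup_b below 0.02 m/s and x of cup_a in the frame of cabinet between 0.02 and 0.16 m and height (world z) of cup_a between 0.018 and 0.035 m and x of cup_b in the frame of cabinet between 0.02 and 0.16 m and height (world z) of cup_b between 0.018 and 0.035 m); the robot touches nothing.
It fails at once if the door is swung in (below 0.9 rad) while the tray is still out by more than 20 mm (value of joint door below 0.9 rad and value of joint tray above 0.02 m).
It fails at once if the tray (faster than 0.35 m/s) or the door (faster than 3 rad/s) is slammed, or the cabinet with its tray and door is pressed hard (over 40 N) (velocity of joint tray below -0.35 m/s or velocity of joint door below -3 rad/s or contact force between any of the fingers, the arm and cabinet above 40 N).
It fails at once if a cup in the tray is touched by the robot (contact force between any of the fingers, the arm and cup_a above 1 N or contact force between any of the fingers, the arm and cup_b above 1 N).
It fails at once if a cup in the tray is tipped (over 0.4 rad) or lifted (over 20 mm) (angle between any of cup_a, cup_b's own z axis and vertical above 0.4 rad or height (world z) of any of cup_a, cup_b above 0.044 m).
It fails at once if something else on the bench is moved by more than 20 mm or tipped (distance of any of bench_cup, glaze_jar, board_cup1, board_cup2, tongs, glaze_brush from where it was at the start of the episode above 0.02 m or angle between any of bench_cup, glaze_jar, board_cup1, board_cup2's own z axis and vertical above 0.35 rad).
It also fails if it takes over 58 s, if anything falls off the work surface, if the arm or the gripper's body presses on something with over 40 N, if the wrist force passes 120 N, or if a joint passes its speed limit or range.

### The arm

A 6-joint arm with a two-finger parallel gripper is mounted at the origin on the work surface. World frame = base frame: x ahead of the robot, y to its left, z up, the work surface at z = 0. Lengths are in mm, angles in rad, forces in N, time in s.
With the tool pointing down it reaches from about 400 to 925 mm from the base axis. Payload 12.5 kg.
Tool frame: the origin (TCP) lies on the centre line of the jaws, within the pads' length; the fingertips stand 8 mm ahead of it and the grasp point (between the pads) lies 11 mm behind it; z points along the fingers, x is the direction in which the jaws open and shut, and the axes are right-handed (so a half turn about z gives the same grasp; the last joint's range is limited). The gripper opens to 95 mm and grips with 3 to 60 N. Pads are 20 mm wide; open, the fingers measure 119 mm over their backs; the gripper's body (75 mm by 180 mm) begins 59 mm behind the grasp point.
Start: joints at [1.183, 0.491, 1.559, -0, 1.092, -0.106], TCP at [173.785, 600.37, 222.661] pointing down, gripper open.
Joint ranges: [-3.1, 3.1], [-0.84, 2.19], [0.05, 2.79], [-1.13, 4.28], [0.06, 2.93], [-2.69, 2.69]. Speed limits (rad/s): [2.22, 2.22, 2.79, 3.14, 3.14, 3.14].

### API

Orientations are given as [roll, pitch, yaw] about the fixed x, y, z axes, in that order (R = Rz(yaw) Ry(pitch) Rx(roll)).
In Python, from cell import env gives the robot as it stands. The module is installed in compiled form; this text tells all that it offers.
- The arm moves only by the tool send_rows, never from a script. Its argument "moves" is a list that holds one entry, the list of rows, each a list of 6 numbers: the shift along the tool's x, y, z as a fraction of full scale, then the turn, a rotation vector about the tool's x, y, z as a fraction of full scale. A call has 1 to 12 rows; each row is the pose to reach, as a shift and turn from the pose commanded when the call began, along the tool's axes at that moment; what a row does not reach only later rows make up. Full scale, the value 1, is 0.3 m for a shift and 90 degrees for a turn. A row lasts 1/12 s, in which the tool goes at most 41.7 mm and 7.16 degrees, less where a joint would pass 70% of its speed; a pose out of reach is approached as far as the arm can. A call with a number of a shift or a turn outside -1 to 1 is refused whole. A call with a gripper value outside its range is refused whole. "grip" is the gripper's target within -1 to 1 (shut at 1, half-way at 0, fully open at -1), set as the call begins (left out, the last holds). The fingers move at their own pace and stop on an object; the grip force is fixed at half the most. Time passes only in rows, so rows that repeat a pose let the fingers close. It gives the time, the measured TCP pose, the force and the opening at its end, in the units of the state.
- env.state(): the state, without advancing time (a new reading comes with each control period).
- env.read_camera(name): name is "scene" or "top"; returns a dict with "image" (420x560x3 uint8, red, green, blue), "mtx" (3x3 intrinsics, pixels), "T" (4x4, takes a point from camera to world coordinates). Camera axes: x right, y up, looking along -z (the intrinsics and any distortion apply to the point x, -y, -z); pixel columns grow to the right and rows downward; lengths in mm; the calibration is good to about 2 mm. A picture is of the moment at which its call begins. There is no depth.
- env.job_done(): hands the job in, once; it reports no verdict.
Trained networks look in the newest picture that a camera, given by its name, has taken for a name from the list of things; names that differ only in an ending like _2 or _b are one class to them, and where a whole thing is asked for, a point or a joint stands for the part that bears it (a point fixed in the world has none). Each returns a list of dicts, best first, with "confidence" (0 to 1); they miss things now and then, are a little off and sometimes report something else, mostly with a low value. They report only what shows in the picture. A call takes as long as a camera call. They do not tell look-alikes from the thing itself.
- env.look_for(camera, thing): "xy" ([column, row] in pixels, amid what is visible of it).
- env.outline_of(camera, thing): "region" (420x560 bool, what is visible of it) and "xy" ([column, row] in pixels, amid what is visible of it).
The state is a dict: "t": time; "joints": joint angles; "qvel": joint speeds; "tau": joint torques, N m; "eef_pos": TCP position; "tcp_rot": TCP orientation; "ft_force": force on the tool from outside, world axes, zero at the start; "moment": the same for the moment, N m; "opening": opening from 0.0 (shut) to 1.0 (fully open).
Only numpy, scipy, OpenCV 4.12 (cv2) and the standard library are available. Lean on these libraries where they do the work, as an engineer would, in place of code of your own. Each camera call takes 0.05 s, during which the arm holds its last target. There are 200 camera calls.

## Working session

There is one attempt and no reset: what is moved stays moved. The work goes in short steps, Python scripts to look and compute and a tool call to move; the robot and the scene stay as the last step left them, time stands still between calls to the robot, and variables do not carry over. Pictures are saved under pics/ and viewed, about 8 in all and at most 12, crops included, and the job is handed in when it is done.

Besides the shell and the picture viewer there is one more tool, called after "Emit:" by a JSON object that holds its "name" and its "arguments", one argument or row to a line. send_rows: Moves the arm, as the interface text tells. Its arguments: {"type":"object","properties":{"moves":{"type":"array","items":{"type":"array","items":{"type":"array","items":{"type":"number"}}}},"grip":{"type":"number"}},"required":["moves"]}

```bash
mkdir -p pics
cat > h.py <<'E'
import numpy as np, cv2
from cell import env
def cam(n,f=None):
    r=env.read_camera(n)
    if f: cv2.imwrite('pics/'+f,r['image'][:,:,::-1])
    return r
def ray(r,px,z):
    "world point at height z under pixel"
    K=r['mtx'];T=r['T'];d=np.linalg.inv(K)@[px[0],px[1],1.];d=T[:3,:3]@[d[0],-d[1],-d[2]];o=T[:3,3]
    return o+d*(z-o[2])/d[2]
def proj(r,p):
    T=r['T'];c=T[:3,:3].T@(np.array(p,float)-T[:3,3]);q=r['mtx']@[c[0],-c[1],-c[2]];return q[:2]/q[2]
E
python3 - <<'E'
from h import *
s=env.state();print({k:np.round(v,3).tolist() for k,v in s.items()})
a=cam('scene','s1.png');b=cam('top','t1.png')
for n,r in(('scene',a),('top',b)):
    print(n,np.round(r['T'],2).tolist(),np.round(r['mtx'],1).tolist())
    for t in['cabinet','tray','tray_front','door','door_hinge','door_face','cup_a','cup_b','bench_cup','glaze_jar','tongs']:
        print(t,[(round(x['confidence'],2),np.round(x['xy']).tolist()) for x in env.look_for(n,t)][:4])
E
```

```text
{'t': 0.0, 'joints': [1.183, 0.492, 1.559, -0.0, 1.092, -0.106], 'qvel': [0.0, 0.0, -0.002, 0.001, 0.0, 0.001], 'tau': [0.001, -61.264, -25.818, 0.069, 0.048, -0.0], 'eef_pos': [173.686, 600.156, 222.07], 'tcp_rot': [-3.141, 0.001, 1.289], 'ft_force': [-0.446, 1.287, -0.448], 'moment': [-0.01, -0.052, 0.014], 'opening': 1.001}
scene [[-0.59, -0.58, 0.56, 1306.59], [0.81, -0.44, 0.39, 517.36], [0.02, 0.68, 0.73, 1124.02], [0.0, 0.0, 0.0, 1.0]] [[407.0, 0.0, 278.4], [0.0, 407.0, 206.4], [0.0, 0.0, 1.0]]
cabinet [(0.56, [277.0, 258.0])]
tray [(0.75, [290.0, 222.0])]
tray_front [(0.75, [290.0, 220.0])]
door [(0.6, [245.0, 197.0])]
door_hinge [(0.53, [243.0, 194.0]), (0.17, [191.0, 162.0])]
door_face [(0.82, [246.0, 192.0]), (0.59, [270.0, 227.0]), (0.23, [188.0, 174.0])]
cup_a [(0.66, [194.0, 221.0]), (0.65, [349.0, 208.0]), (0.64, [270.0, 227.0]), (0.45, [296.0, 230.0])]
cup_b [(0.66, [194.0, 221.0]), (0.65, [349.0, 208.0]), (0.64, [270.0, 227.0]), (0.45, [296.0, 230.0])]
bench_cup [(0.92, [348.0, 237.0])]
glaze_jar [(0.97, [223.0, 240.0])]
tongs [(0.78, [185.0, 172.0])]
top [[0.02, 1.0, -0.06, 479.78], [-1.0, 0.02, -0.01, -22.51], [-0.01, 0.06, 1.0, 1343.92], [0.0, 0.0, 0.0, 1.0]] [[416.7, 0.0, 282.2], [0.0, 416.7, 208.0], [0.0, 0.0, 1.0]]
cabinet [(0.55, [260.0, 171.0])]
tray [(0.77, [265.0, 200.0])]
tray_front [(0.79, [265.0, 198.0])]
door [(0.56, [334.0, 209.0])]
door_hinge [(0.57, [330.0, 209.0])]
door_face [(0.74, [334.0, 207.0])]
cup_a [(0.78, [363.0, 161.0]), (0.74, [248.0, 198.0]), (0.7, [278.0, 182.0]), (0.59, [226.0, 275.0])]
cup_b [(0.78, [363.0, 161.0]), (0.74, [248.0, 198.0]), (0.7, [278.0, 182.0]), (0.59, [226.0, 275.0])]
bench_cup [(0.56, [212.0, 238.0])]
glaze_jar [(0.61, [315.0, 155.0])]
tongs [(0.84, [436.0, 218.0])]
```

```bash
sleep 1; ls pics
```

```text
s1.png
t1.png
```

Run:
```python
import cv2
i=cv2.imread('pics/t1.png');cv2.imwrite('pics/t1c.png',cv2.resize(i[100:300,150:416],None,fx=3,fy=3,interpolation=cv2.INTER_CUBIC))
```

```text
(no output)
```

View pics/t1c.png

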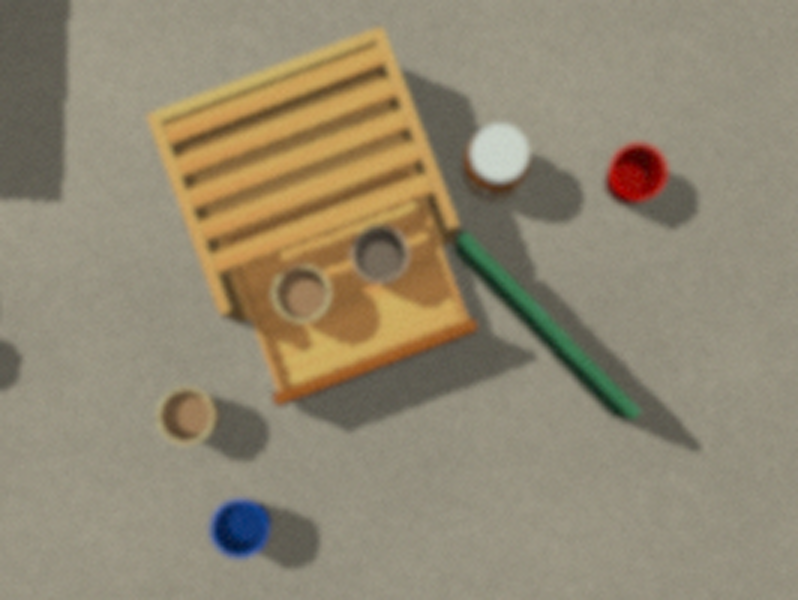

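View pics/s1.png

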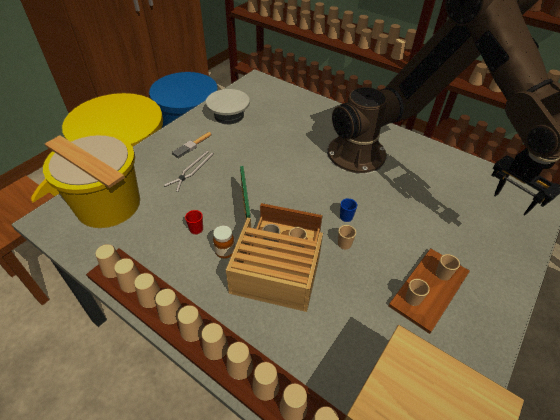

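The top crop shows the tray (front board from crop (278,402) to (476,328)), with the pale cup at (300,295) and the grey cup at (380,255). The green door runs from its hinge at (463,238) to its free edge at (635,412). Look-alikes to ignore are the blue cup at (240,528), the red cup at (638,172) and the bench cup at (187,415). The jar is at (498,155).

```bash
cat > fit.py <<'E'
from h import *
r=cam('top')
P=lambda u,v,z:ray(r,(150+(u+.5)/3-.5,100+(v+.5)/3-.5),z)[:2]
obs=[((200,125),P(150,117,130)),((200,-125),P(382,28,130)),((-12,-125),P(459,228,130)),((-12,125),P(225,316,130))]
A=np.array([o[0] for o in obs],float);B=np.array([o[1] for o in obs])
a=A-A.mean(0);b=B-B.mean(0)
th=np.arctan2((a[:,0]*b[:,1]-a[:,1]*b[:,0]).sum(),(a*b).sum())
R=np.array([[np.cos(th),-np.sin(th)],[np.sin(th),np.cos(th)]]);o=B.mean(0)-R@A.mean(0)
toc=lambda p:R.T@(p-o)
print('yaw',th,'origin',o,'res',(B-(A@R.T+o)).round(1).tolist())
for n,u,v,z in(('frontL',278,402,100),('frontR',476,328,100),('hinge',463,238,130),('free',635,412,130),('cupa',301,294,94),('cupb',380,254,94),('bench',187,415,70),('blue',240,528,70),('jar',498,155,100),('red',638,172,70)):
    w=P(u,v,z);print(n,'world',w.round(0),'cab',toc(w).round(0))
h=R@[-20,-123]+o;f=toc(P(635,412,130))-[-20,-123]
print('hinge pred',h,'door angle',np.arctan2(-f[0],f[1]) ,'len',np.hypot(*f))
E
python3 fit.py
```

```text
yaw 0.38514510587981404 origin [615.8266647   49.69956042] res [[0.3, -2.6], [-0.6, 2.5], [-1.5, 2.7], [1.8, -2.5]]
frontL world [477. 108.] cab [-107.  106.]
frontR world [554. -88.] cab [-109. -104.]
hinge world [640. -72.] cab [ -23. -122.]
free world [ 474. -241.] cab [-240. -216.]
cupa world [586.  88.] cab [-14.  47.]
cupb world [627.  10.] cab [ -4. -41.]
bench world [462. 203.] cab [-85. 200.]
blue world [349. 146.] cab [-211.  190.]
jar world [ 729. -107.] cab [  46. -188.]
red world [ 720. -253.] cab [ -17. -320.]
hinge pred [643.50210101 -71.80381494] door angle 1.9714314839111713 len 239.39117834359033
```

Emit:
{"name": "send_rows", "arguments": {
  "moves": [
    [[-0.75, 0.98, 0, 0, 0, 0.575], [-0.75, 0.98, 0, 0, 0, 0.575], [-0.75, 0.98, 0, 0, 0, 0.575], [-0.75, 0.98, 0, 0, 0, 0.575], [-0.75, 0.98, 0, 0, 0, 0.575], [-0.75, 0.98, 0, 0, 0, 0.575], [-0.75, 0.98, 0, 0, 0, 0.575], [-0.75, 0.98, 0, 0, 0, 0.575], [-0.75, 0.98, 0, 0, 0, 0.575], [-0.75, 0.98, 0, 0, 0, 0.575], [-0.75, 0.98, 0, 0, 0, 0.575], [-0.75, 0.98, 0, 0, 0, 0.575]]
  ],
  "grip": 1
}}

```text
t: 2.25
eef_pos: [393.5, 302.7, 222.7]
tcp_rot: [-3.141, -0.0, 0.385]
ft_force: [0.1, -0.3, 0.0]
opening: 0.217
```

```bash
cat >> h.py <<'E'
TH=0.385;O=np.array([616.,50.]);RC=np.array([[np.cos(TH),-np.sin(TH)],[np.sin(TH),np.cos(TH)]])
def w(cx,cy): return O+RC@[cx,cy]
def now():
    s=env.state();p=np.array(s['eef_pos']);f=np.array(s['ft_force'])
    print('t',round(s['t'],2),'pos',p.round(1),'cab',(RC.T@(p[:2]-O)).round(1),'rot',np.round(s['tcp_rot'],3),'Fcab',(RC.T@f[:2]).round(1),'open',round(s['opening'],2))
    return p,s['tcp_rot'][2]
def row(p,y,q,z,y2):
    d=np.array([q[0],q[1],z])-p;c,s=np.cos(y),np.sin(y);t=(y2-y+np.pi)%(2*np.pi)-np.pi
    return [round(v,3) for v in((c*d[0]+s*d[1])/300,(s*d[0]-c*d[1])/300,-d[2]/300,0,0,-t/(np.pi/2))]
E
python3 - <<'E'
from h import *
p,y=now();print(row(p,y,w(-160,0),200,TH))
E
```

```text
t 2.25 pos [393.5 302.7 222.7] cab [-111.3  317.8] rot [-3.141 -0.     0.385] Fcab [-0.  -0.3] open 0.22
[np.float64(-0.162), np.float64(1.059), np.float64(0.076), 0, 0, np.float64(0.0)]
```

Emit:
{"name": "send_rows", "arguments": {
  "moves": [
    [[-0.16, 1, 0.07, 0, 0, 0], [-0.16, 1, 0.07, 0, 0, 0], [-0.16, 1, 0.07, 0, 0, 0], [-0.16, 1, 0.07, 0, 0, 0], [-0.16, 1, 0.07, 0, 0, 0], [-0.16, 1, 0.07, 0, 0, 0], [-0.16, 1, 0.07, 0, 0, 0], [-0.16, 1, 0.07, 0, 0, 0], [-0.16, 1, 0.07, 0, 0, 0], [-0.16, 1, 0.07, 0, 0, 0]]
  ],
  "grip": 1
}}

```text
t: 3.08
eef_pos: [461.9, 7.3, 201.5]
tcp_rot: [-3.141, 0.0, 0.386]
ft_force: [-0.5, 0.4, -0.3]
opening: 0.003
```

Emit:
{"name": "send_rows", "arguments": {
  "moves": [
    [[0, 0.05, 0.13, 0, 0, 0], [0, 0.05, 0.26, 0, 0, 0], [0, 0.05, 0.33, 0, 0, 0], [0, 0.05, 0.38, 0, 0, 0], [0, 0.05, 0.38, 0, 0, 0], [0, 0.05, 0.38, 0, 0, 0]]
  ]
}}

```text
t: 3.58
eef_pos: [467.4, -5.7, 87.6]
tcp_rot: [-3.141, 0.001, 0.388]
ft_force: [-0.0, 0.1, 0.7]
opening: 0.006
```

Run:
```python
from h import *
now()
r=cam('top','t2.png');i=r['image'][100:300,150:416,::-1]
cv2.imwrite('pics/t2c.png',cv2.resize(i,None,fx=3,fy=3,interpolation=cv2.INTER_CUBIC))
```

```text
t 3.58 pos [467.4  -5.7  87.6] cab [-158.6    4.1] rot [-3.141e+00  1.000e-03  3.880e-01] Fcab [0.  0.1] open 0.01
```

View pics/t2c.png

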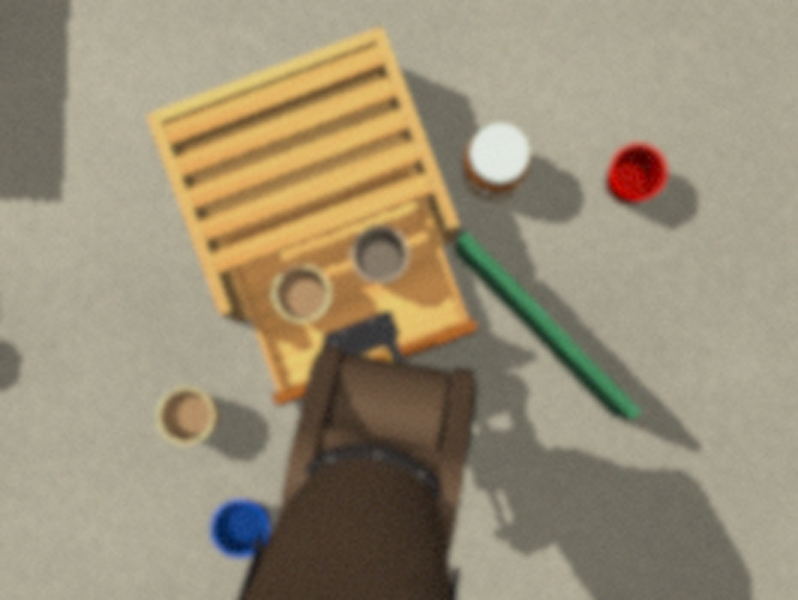

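Emit:
{"name": "send_rows", "arguments": {
  "moves": [
    [[0.03, 0, 0, 0, 0, 0], [0.06, 0, 0, 0, 0, 0], [0.085, 0, 0, 0, 0, 0], [0.1, 0, 0, 0, 0, 0], [0.11, 0, 0, 0, 0, 0], [0.12, 0, 0, 0, 0, 0], [0.13, 0, 0, 0, 0, 0], [0.14, 0, 0, 0, 0, 0], [0.15, 0, 0, 0, 0, 0], [0.16, 0, 0, 0, 0, 0], [0.17, 0, 0, 0, 0, 0], [0.18, 0, 0, 0, 0, 0]]
  ]
}}

```text
t: 4.63
eef_pos: [517.9, 13.0, 87.6]
tcp_rot: [-3.141, 0.0, 0.386]
ft_force: [-1.6, -0.9, 0.6]
opening: 0.008
```

```bash
python3 -c "
from h import *
now()"
```

```text
t 4.63 pos [517.9  13.   87.6] cab [-104.9    2.5] rot [-3.141  0.     0.386] Fcab [-1.8 -0.3] open 0.01
```

Emit:
{"name": "send_rows", "arguments": {
  "moves": [
    [[0.015, 0, 0, 0, 0, 0], [0.03, 0, 0, 0, 0, 0], [0.045, 0, 0, 0, 0, 0], [0.06, 0, 0, 0, 0, 0], [0.075, 0, 0, 0, 0, 0], [0.09, 0, 0, 0, 0, 0], [0.105, 0, 0, 0, 0, 0], [0.12, 0, 0, 0, 0, 0], [0.135, 0, 0, 0, 0, 0], [0.15, 0, 0, 0, 0, 0], [0.165, 0, 0, 0, 0, 0], [0.18, 0, 0, 0, 0, 0]]
  ]
}}

```text
t: 5.63
eef_pos: [568.2, 33.4, 87.6]
tcp_rot: [-3.142, -0.0, 0.386]
ft_force: [-0.4, -1.7, 0.3]
opening: 0.002
```

```bash
python3 -c "
from h import *
now()"
```

```text
t 5.63 pos [568.2  33.4  87.6] cab [-50.6   2.6] rot [-3.142 -0.     0.386] Fcab [-1.  -1.4] open 0.0
```

Emit:
{"name": "send_rows", "arguments": {
  "moves": [
    [[0.008, 0, 0, 0, 0, 0], [0.016, 0, 0, 0, 0, 0], [0.024, 0, 0, 0, 0, 0], [0.032, 0, 0, 0, 0, 0], [0.04, 0, 0, 0, 0, 0], [0.047, 0, 0, 0, 0, 0], [0.054, 0, 0, 0, 0, 0], [0.06, 0, 0, 0, 0, 0], [0.066, 0, 0, 0, 0, 0], [0.07, 0, 0, 0, 0, 0], [0.074, 0, 0, 0, 0, 0], [0.078, 0, 0, 0, 0, 0]]
  ]
}}

```text
t: 6.63
eef_pos: [589.5, 42.0, 87.6]
tcp_rot: [-3.142, 0.0, 0.386]
ft_force: [-1.0, -2.1, -1.1]
opening: 0.006
```

Emit:
{"name": "send_rows", "arguments": {
  "moves": [
    [[0.004, 0, 0, 0, 0, 0], [0.008, 0, 0, 0, 0, 0], [0.011, 0, 0, 0, 0, 0], [0.014, 0, 0, 0, 0, 0]]
  ]
}}

```text
t: 6.97
eef_pos: [593.4, 43.6, 87.6]
tcp_rot: [-3.142, -0.0, 0.386]
ft_force: [-1.7, -1.6, 0.2]
opening: 0.001
```

```bash
python3 -c "
from h import *
now()"
```

```text
t 6.97 pos [593.4  43.6  87.6] cab [-23.3   2.6] rot [-3.142 -0.     0.386] Fcab [-2.1 -0.9] open 0.0
```

Emit:
{"name": "send_rows", "arguments": {
  "moves": [
    [[0.003, 0, 0, 0, 0, 0], [0.006, 0, 0, 0, 0, 0], [0.008, 0, 0, 0, 0, 0]]
  ]
}}

```text
t: 7.22
eef_pos: [595.6, 44.6, 87.6]
tcp_rot: [-3.142, -0.0, 0.386]
ft_force: [-1.1, -1.0, 0.4]
opening: 0.001
```

Emit:
{"name": "send_rows", "arguments": {
  "moves": [
    [[0.002, 0, 0, 0, 0, 0], [0.004, 0, 0, 0, 0, 0]]
  ]
}}

```text
t: 7.38
eef_pos: [596.7, 45.0, 87.6]
tcp_rot: [-3.142, -0.0, 0.386]
ft_force: [-1.0, -2.0, 0.1]
opening: 0.005
```

Emit:
{"name": "send_rows", "arguments": {
  "moves": [
    [[0.002, 0, 0, 0, 0, 0], [0.004, 0, 0, 0, 0, 0]]
  ]
}}

```text
t: 7.55
eef_pos: [597.8, 45.5, 87.6]
tcp_rot: [-3.142, -0.0, 0.386]
ft_force: [-1.3, -1.6, 0.3]
opening: 0.005
```

Emit:
{"name": "send_rows", "arguments": {
  "moves": [
    [[0.002, 0, 0, 0, 0, 0], [0.004, 0, 0, 0, 0, 0]]
  ]
}}

```text
t: 7.72
eef_pos: [598.9, 45.9, 87.6]
tcp_rot: [-3.142, -0.0, 0.386]
ft_force: [-1.0, -1.6, -0.7]
opening: 0.003
```

Emit:
{"name": "send_rows", "arguments": {
  "moves": [
    [[0.002, 0, 0, 0, 0, 0], [0.004, 0, 0, 0, 0, 0]]
  ]
}}

```text
t: 7.88
eef_pos: [600.1, 46.3, 87.6]
tcp_rot: [-3.142, -0.0, 0.386]
ft_force: [-1.3, -1.6, -0.6]
opening: 0.007
```

Emit:
{"name": "send_rows", "arguments": {
  "moves": [
    [[0.002, 0, 0, 0, 0, 0], [0.004, 0, 0, 0, 0, 0]]
  ]
}}

```text
t: 8.05
eef_pos: [601.2, 46.8, 87.6]
tcp_rot: [-3.142, -0.0, 0.386]
ft_force: [-1.8, -0.7, -0.0]
opening: 0.006
```

Emit:
{"name": "send_rows", "arguments": {
  "moves": [
    [[0.002, 0, 0, 0, 0, 0], [0.004, 0, 0, 0, 0, 0]]
  ]
}}

```text
t: 8.22
eef_pos: [601.6, 47.0, 87.6]
tcp_rot: [-3.141, 0.002, 0.386]
ft_force: [-6.5, -4.9, 3.2]
opening: 0.009
```

Emit:
{"name": "send_rows", "arguments": {
  "moves": [
    [[0.002, 0, 0, 0, 0, 0], [0.004, 0, 0, 0, 0, 0]]
  ]
}}

```text
t: 8.38
eef_pos: [601.7, 47.1, 87.6]
tcp_rot: [-3.141, 0.004, 0.386]
ft_force: [-12.2, -8.5, 8.0]
opening: 0.004
```

Run:
```python
from h import *
now()
a=cam('scene','s3.png')['image'][150:320,200:370,::-1]
cv2.imwrite('pics/s3c.png',cv2.resize(a,None,fx=3.4,fy=3.4,interpolation=cv2.INTER_CUBIC))
```

```text
t 8.38 pos [601.7  47.1  87.6] cab [-14.3   2.6] rot [-3.141  0.004  0.386] Fcab [-14.5  -3.3] open 0.0
```

View pics/s3c.png

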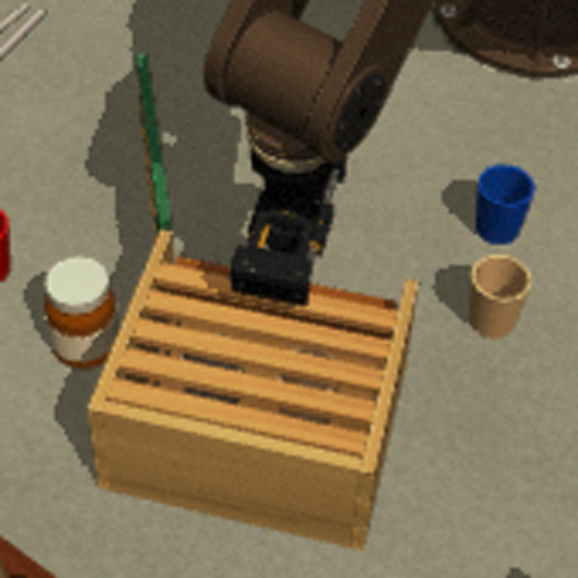

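The picture shows the tray board flush under the front edge, and the force rose to 14 N with the motion stalled, so the tray is home. Next I retreat and go over the door.

Emit:
{"name": "send_rows", "arguments": {
  "moves": [
    [[-0.03, 0, 0, 0, 0, 0], [-0.1, 0, 0, 0, 0, 0], [-0.2, 0, 0, 0, 0, 0], [-0.25, 0, -0.1, 0, 0, 0], [-0.25, 0, -0.2, 0, 0, 0], [-0.25, 0, -0.3, 0, 0, 0], [-0.25, 0, -0.35, 0, 0, 0], [-0.25, 0, -0.35, 0, 0, 0], [-0.25, 0, -0.35, 0, 0, 0]]
  ]
}}

```text
t: 9.18
eef_pos: [533.9, 19.6, 193.0]
tcp_rot: [3.141, -0.002, 0.386]
ft_force: [0.3, 0.4, -1.4]
opening: 0.001
```

```bash
cat >> h.py <<'E'
def door(th,r,d):
    "TCP point outside the door at radius r, d from mid plane"
    return w(-20-r*np.sin(th)+d*np.cos(th)*(-1), -123+r*np.cos(th)-d*np.sin(th))
E
python3 - <<'E'
from h import *
p,y=now()
r=cam('top','t4.png')
q=door(1.97,190,50);print(q,RC.T@(q-O));print(row(p,y,q,190,TH+1.97-np.pi/2))
i=r['image'][100:300,150:416,::-1]
cv2.imwrite('pics/t4c.png',cv2.resize(i,None,fx=3,fy=3,interpolation=cv2.INTER_CUBIC))
E
```

```text
t 9.18 pos [533.9  19.6 193. ] cab [-87.5   2.6] rot [ 3.141e+00 -2.000e-03  3.860e-01] Fcab [0.5 0.2] open 0.0
[ 544.46021476 -241.0946479 ] [-175.62621551 -242.91864345]
[np.float64(-0.294), np.float64(0.818), np.float64(0.01), 0, 0, np.float64(-0.254)]
```

View pics/t4c.png

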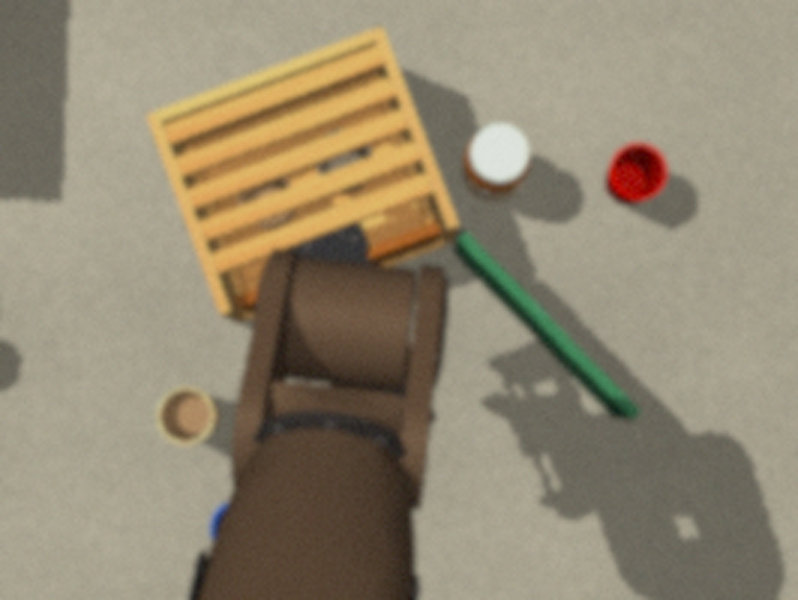

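The tray's front board is now flush with the wall ends (crop (380,262) to (455,232)), and the door has not moved.

Emit:
{"name": "send_rows", "arguments": {
  "moves": [
    [[-0.29, 0.82, 0, 0, 0, -0.25], [-0.29, 0.82, 0, 0, 0, -0.25], [-0.29, 0.82, 0, 0, 0, -0.25], [-0.29, 0.82, 0, 0, 0, -0.25], [-0.29, 0.82, 0, 0, 0, -0.25], [-0.29, 0.82, 0, 0, 0, -0.25], [-0.29, 0.82, 0, 0, 0, -0.25], [-0.29, 0.82, 0, 0, 0, -0.25], [-0.29, 0.82, 0, 0, 0, -0.25], [-0.29, 0.82, 0, 0, 0, -0.25]]
  ]
}}

```text
t: 10.07
eef_pos: [545.4, -240.4, 191.3]
tcp_rot: [-3.139, 0.0, 0.778]
ft_force: [-0.5, 0.4, -0.3]
opening: 0.005
```

Emit:
{"name": "send_rows", "arguments": {
  "moves": [
    [[0, 0, 0.1, 0, 0, 0], [0, 0, 0.2, 0, 0, 0], [0, 0, 0.28, 0, 0, 0], [0, 0, 0.31, 0, 0, 0], [0, 0, 0.31, 0, 0, 0], [0, 0, 0.31, 0, 0, 0]]
  ]
}}

```text
t: 10.57
eef_pos: [546.2, -240.5, 100.1]
tcp_rot: [-3.141, -0.0, 0.78]
ft_force: [0.4, -0.5, -0.8]
opening: 0.008
```

```bash
cat > arc.py <<'E'
from h import *
import sys
# arc.py th_end n r d : rows from the present pose along the door arc
te,n,r,d=map(float,sys.argv[1:5])
p,y=now();c=RC.T@(p[:2]-O)-[-20,-123]
tn=(y-TH+np.pi/2+np.pi)%(2*np.pi)-np.pi   # angle by tool yaw
u=np.array([-np.sin(tn),np.cos(tn)]);print('tool th',tn,'r',c@u,'d',c@[-np.cos(tn),-np.sin(tn)])
for t in np.linspace(tn,te,int(n)+1)[1:]:
    print([float(v) for v in row(p,y,door(t,r,d),p[2],TH+t-np.pi/2)])
E
python3 arc.py 1.97 1 190 16
```

```text
t 10.57 pos [ 546.2 -240.5  100.1] cab [-173.8 -243. ] rot [-3.141 -0.     0.78 ] Fcab [ 0.2 -0.6] open 0.01
tool th 1.965393531069548 r 188.13022444717964 d 51.65030684549231
[-0.006, -0.116, -0.0, 0.0, 0.0, -0.003]
```

Emit:
{"name": "send_rows", "arguments": {
  "moves": [
    [[0, -0.04, 0, 0, 0, 0], [0, -0.07, 0, 0, 0, 0], [0, -0.09, 0, 0, 0, 0], [0, -0.1, 0, 0, 0, 0], [0, -0.107, 0, 0, 0, 0], [0, -0.114, 0, 0, 0, 0], [0, -0.12, 0, 0, 0, 0], [0, -0.125, 0, 0, 0, 0]]
  ]
}}

```text
t: 11.23
eef_pos: [519.6, -214.6, 99.7]
tcp_rot: [3.141, -0.0, 0.778]
ft_force: [0.1, -0.9, -0.0]
opening: 0.003
```

```bash
python3 arc.py 1.55 12 188 14
```

```text
t 11.23 pos [ 519.6 -214.6   99.7] cab [-188.7 -209. ] rot [ 3.141 -0.     0.778] Fcab [-0.2 -0.9] open 0.0
tool th 1.9641748904343217 r 188.81928127783897 d 14.780032488124242
[0.001, -0.024, -0.0, 0.0, 0.0, 0.022]
[0.001, -0.046, -0.0, 0.0, 0.0, 0.044]
[0.001, -0.068, -0.0, 0.0, 0.0, 0.066]
[0.002, -0.089, -0.0, 0.0, 0.0, 0.088]
[0.004, -0.111, -0.0, 0.0, 0.0, 0.11]
[0.007, -0.132, -0.0, 0.0, 0.0, 0.132]
[0.01, -0.154, -0.0, 0.0, 0.0, 0.154]
[0.014, -0.175, -0.0, 0.0, 0.0, 0.176]
[0.018, -0.196, -0.0, 0.0, 0.0, 0.198]
[0.024, -0.217, -0.0, 0.0, 0.0, 0.22]
[0.03, -0.238, -0.0, 0.0, 0.0, 0.242]
[0.037, -0.259, -0.0, 0.0, 0.0, 0.264]
```

Emit:
{"name": "send_rows", "arguments": {
  "moves": [
    [[0, -0.015, 0, 0, 0, 0.015], [0.001, -0.035, 0, 0, 0, 0.035], [0.001, -0.06, 0, 0, 0, 0.06], [0.002, -0.088, 0, 0, 0, 0.088], [0.004, -0.11, 0, 0, 0, 0.11], [0.007, -0.132, 0, 0, 0, 0.132], [0.01, -0.154, 0, 0, 0, 0.154], [0.014, -0.175, 0, 0, 0, 0.176], [0.018, -0.196, 0, 0, 0, 0.198], [0.024, -0.217, 0, 0, 0, 0.22], [0.03, -0.238, 0, 0, 0, 0.242], [0.037, -0.259, 0, 0, 0, 0.264]]
  ]
}}

```text
t: 12.23
eef_pos: [472.7, -151.3, 99.6]
tcp_rot: [3.142, -0.0, 0.362]
ft_force: [-0.5, -0.5, 0.1]
opening: 0.007
```

```bash
python3 arc.py 1.14 12 188 14
```

```text
t 12.23 pos [ 472.7 -151.3   99.6] cab [-208.4 -132.8] rot [ 3.142 -0.     0.362] Fcab [-0.7 -0.3] open 0.01
tool th 1.547676158542993 r 188.11826757295094 d 14.126556411455601
[-0.001, -0.022, -0.0, 0.0, 0.0, 0.022]
[-0.001, -0.043, -0.0, 0.0, 0.0, 0.043]
[-0.001, -0.064, -0.0, 0.0, 0.0, 0.065]
[-0.0, -0.086, -0.0, 0.0, 0.0, 0.087]
[0.002, -0.107, -0.0, 0.0, 0.0, 0.108]
[0.004, -0.128, -0.0, 0.0, 0.0, 0.13]
[0.007, -0.149, -0.0, 0.0, 0.0, 0.151]
[0.011, -0.17, -0.0, 0.0, 0.0, 0.173]
[0.015, -0.191, -0.0, 0.0, 0.0, 0.195]
[0.021, -0.212, -0.0, 0.0, 0.0, 0.216]
[0.027, -0.232, -0.0, 0.0, 0.0, 0.238]
[0.033, -0.253, -0.0, 0.0, 0.0, 0.26]
```

Before bringing the door past 0.9 rad I'll check that it is following and the tray is still home.

Emit:
{"name": "send_rows", "arguments": {
  "moves": [
    [[0, -0.022, 0, 0, 0, 0.022], [0, -0.043, 0, 0, 0, 0.043], [0, -0.064, 0, 0, 0, 0.065], [0, -0.086, 0, 0, 0, 0.087], [0.002, -0.107, 0, 0, 0, 0.108], [0.004, -0.128, 0, 0, 0, 0.13], [0.007, -0.149, 0, 0, 0, 0.151], [0.011, -0.17, 0, 0, 0, 0.173], [0.015, -0.191, 0, 0, 0, 0.195], [0.021, -0.212, 0, 0, 0, 0.216], [0.027, -0.232, 0, 0, 0, 0.238], [0.033, -0.253, 0, 0, 0, 0.26]]
  ]
}}

```text
t: 13.23
eef_pos: [455.1, -76.8, 99.6]
tcp_rot: [-3.142, -0.0, -0.046]
ft_force: [-0.1, -1.0, -1.3]
opening: 0.004
```

```bash
python3 - <<'E'
from h import *
r=cam('top','t5.png');i=r['image'][100:300,150:416,::-1]
cv2.imwrite('pics/t5c.png',cv2.resize(i,None,fx=3,fy=3,interpolation=cv2.INTER_CUBIC))
E
python3 arc.py 0.73 12 188 14
```

```text
t 13.28 pos [454.9 -76.   99.6] cab [-196.6  -56.2] rot [-3.141  0.    -0.049] Fcab [-0.9  1.1] open 0.01
tool th 1.1371619969446805 r 188.3565216006763 d 13.62981939022475
[-0.0, -0.02, -0.0, 0.0, 0.0, 0.022]
[-0.001, -0.041, -0.0, 0.0, 0.0, 0.043]
[-0.0, -0.063, -0.0, 0.0, 0.0, 0.065]
[0.001, -0.084, -0.0, 0.0, 0.0, 0.086]
[0.002, -0.105, -0.0, 0.0, 0.0, 0.108]
[0.005, -0.126, -0.0, 0.0, 0.0, 0.13]
[0.008, -0.148, -0.0, 0.0, 0.0, 0.151]
[0.012, -0.168, -0.0, 0.0, 0.0, 0.173]
[0.016, -0.189, -0.0, 0.0, 0.0, 0.194]
[0.021, -0.21, -0.0, 0.0, 0.0, 0.216]
[0.027, -0.23, -0.0, 0.0, 0.0, 0.238]
[0.034, -0.251, -0.0, 0.0, 0.0, 0.259]
```

View pics/t5c.png

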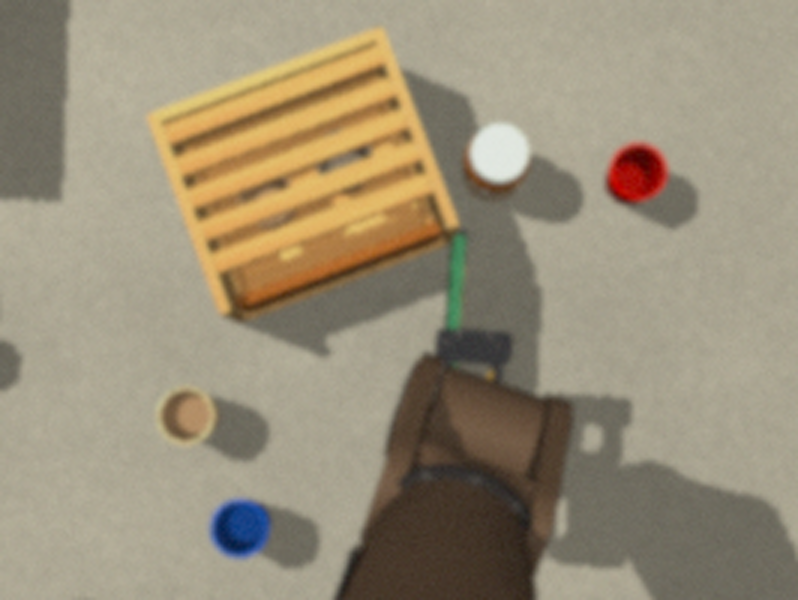

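The door follows (from (460,235) to (453,330)). The tray is home and everything else is unmoved.

Emit:
{"name": "send_rows", "arguments": {
  "moves": [
    [[0, -0.022, 0, 0, 0, 0.022], [0, -0.043, 0, 0, 0, 0.043], [0, -0.064, 0, 0, 0, 0.065], [0, -0.086, 0, 0, 0, 0.087], [0.002, -0.107, 0, 0, 0, 0.108], [0.004, -0.128, 0, 0, 0, 0.13], [0.007, -0.149, 0, 0, 0, 0.151], [0.011, -0.17, 0, 0, 0, 0.173], [0.015, -0.191, 0, 0, 0, 0.195], [0.021, -0.212, 0, 0, 0, 0.216], [0.027, -0.232, 0, 0, 0, 0.238], [0.033, -0.253, 0, 0, 0, 0.26]]
  ]
}}

```text
t: 14.28
eef_pos: [468.5, -1.5, 99.6]
tcp_rot: [3.142, 0.0, -0.454]
ft_force: [0.0, -1.3, 0.3]
opening: 0.002
```

```bash
python3 arc.py 0.3 12 188 14
```

```text
t 14.28 pos [468.5  -1.5  99.6] cab [-156.1    7.7] rot [ 3.142  0.    -0.454] Fcab [-0.4 -1.2] open 0.0
tool th 0.7318991845269567 r 188.11679411887917 d 13.900631541222436
[-0.001, -0.022, -0.0, 0.0, 0.0, 0.023]
[-0.001, -0.045, -0.0, 0.0, 0.0, 0.046]
[-0.001, -0.067, -0.0, 0.0, 0.0, 0.069]
[0.0, -0.09, -0.0, 0.0, 0.0, 0.092]
[0.002, -0.113, -0.0, 0.0, 0.0, 0.115]
[0.005, -0.135, -0.0, 0.0, 0.0, 0.137]
[0.009, -0.157, -0.0, 0.0, 0.0, 0.16]
[0.013, -0.18, -0.0, 0.0, 0.0, 0.183]
[0.018, -0.202, -0.0, 0.0, 0.0, 0.206]
[0.024, -0.223, -0.0, 0.0, 0.0, 0.229]
[0.031, -0.245, -0.0, 0.0, 0.0, 0.252]
[0.038, -0.266, -0.0, 0.0, 0.0, 0.275]
```

Emit:
{"name": "send_rows", "arguments": {
  "moves": [
    [[0, -0.022, 0, 0, 0, 0.022], [0, -0.043, 0, 0, 0, 0.043], [0, -0.064, 0, 0, 0, 0.065], [0, -0.086, 0, 0, 0, 0.087], [0.002, -0.107, 0, 0, 0, 0.108], [0.004, -0.128, 0, 0, 0, 0.13], [0.007, -0.149, 0, 0, 0, 0.151], [0.011, -0.17, 0, 0, 0, 0.173], [0.015, -0.191, 0, 0, 0, 0.195], [0.021, -0.212, 0, 0, 0, 0.216], [0.027, -0.232, 0, 0, 0, 0.238], [0.033, -0.253, 0, 0, 0, 0.26]]
  ]
}}

```text
t: 15.28
eef_pos: [510.7, 62.3, 99.5]
tcp_rot: [3.141, 0.0, -0.862]
ft_force: [-0.1, -0.5, 0.7]
opening: 0.006
```

```bash
python3 arc.py 0.08 12 188 14
```

```text
t 15.28 pos [510.7  62.3  99.5] cab [-93.  51.] rot [ 3.141  0.    -0.862] Fcab [-0.3 -0.4] open 0.01
tool th 0.32348011590931414 r 188.17685411831857 d 13.895783952458782
[-0.0, -0.012, -0.0, 0.0, 0.0, 0.013]
[-0.001, -0.025, -0.0, 0.0, 0.0, 0.026]
[-0.001, -0.038, -0.0, 0.0, 0.0, 0.039]
[-0.001, -0.051, -0.0, 0.0, 0.0, 0.052]
[-0.001, -0.063, -0.0, 0.0, 0.0, 0.065]
[-0.0, -0.076, -0.0, 0.0, 0.0, 0.078]
[0.0, -0.089, -0.0, 0.0, 0.0, 0.09]
[0.001, -0.102, -0.0, 0.0, 0.0, 0.103]
[0.003, -0.114, -0.0, 0.0, 0.0, 0.116]
[0.004, -0.127, -0.0, 0.0, 0.0, 0.129]
[0.006, -0.14, -0.0, 0.0, 0.0, 0.142]
[0.008, -0.152, -0.0, 0.0, 0.0, 0.155]
```

Emit:
{"name": "send_rows", "arguments": {
  "moves": [
    [[0, -0.014, 0, 0, 0, 0.014], [0, -0.028, 0, 0, 0, 0.028], [0, -0.042, 0, 0, 0, 0.042], [0, -0.055, 0, 0, 0, 0.056], [0, -0.068, 0, 0, 0, 0.07], [0, -0.08, 0, 0, 0, 0.082], [0, -0.092, 0, 0, 0, 0.094], [0.001, -0.104, 0, 0, 0, 0.106], [0.003, -0.116, 0, 0, 0, 0.118], [0.004, -0.127, 0, 0, 0, 0.13], [0.006, -0.138, 0, 0, 0, 0.141], [0.008, -0.148, 0, 0, 0, 0.15]]
  ]
}}

```text
t: 16.28
eef_pos: [545.9, 89.7, 99.6]
tcp_rot: [-3.142, 0.0, -1.099]
ft_force: [0.4, 0.4, 0.1]
opening: 0.006
```

```bash
python3 arc.py 0.0 10 188 14
```

```text
t 16.28 pos [545.9  89.7  99.6] cab [-50.   63.1] rot [-3.142  0.    -1.099] Fcab [0.5 0.2] open 0.01
tool th 0.08721199687082493 r 187.97971613739455 d 13.713784584531423
[-0.0, -0.005, -0.0, 0.0, 0.0, 0.006]
[-0.001, -0.01, -0.0, 0.0, 0.0, 0.011]
[-0.001, -0.015, -0.0, 0.0, 0.0, 0.017]
[-0.001, -0.021, -0.0, 0.0, 0.0, 0.022]
[-0.002, -0.026, -0.0, 0.0, 0.0, 0.028]
[-0.002, -0.032, -0.0, 0.0, 0.0, 0.033]
[-0.002, -0.037, -0.0, 0.0, 0.0, 0.039]
[-0.002, -0.043, -0.0, 0.0, 0.0, 0.044]
[-0.002, -0.048, -0.0, 0.0, 0.0, 0.05]
[-0.002, -0.054, -0.0, 0.0, 0.0, 0.056]
```

Emit:
{"name": "send_rows", "arguments": {
  "moves": [
    [[0, -0.006, 0, 0, 0, 0.006], [0, -0.012, 0, 0, 0, 0.012], [0, -0.018, 0, 0, 0, 0.018], [0, -0.024, 0, 0, 0, 0.024], [0, -0.028, 0, 0, 0, 0.03], [0, -0.032, 0, 0, 0, 0.034], [0, -0.036, 0, 0, 0, 0.038]]
  ]
}}

```text
t: 16.87
eef_pos: [555.4, 94.4, 99.6]
tcp_rot: [-3.142, 0.0, -1.157]
ft_force: [-1.8, -0.4, 0.9]
opening: 0.002
```

Emit:
{"name": "send_rows", "arguments": {
  "moves": [
    [[0, -0.003, 0, 0, 0, 0.003], [0, -0.006, 0, 0, 0, 0.006]]
  ]
}}

```text
t: 17.03
eef_pos: [557.0, 95.1, 99.6]
tcp_rot: [-3.142, 0.0, -1.167]
ft_force: [-0.9, -0.3, 0.2]
opening: 0.008
```

Emit:
{"name": "send_rows", "arguments": {
  "moves": [
    [[0, -0.002, 0, 0, 0, 0.002], [0, -0.004, 0, 0, 0, 0.004]]
  ]
}}

```text
t: 17.2
eef_pos: [558.1, 95.6, 99.6]
tcp_rot: [-3.142, 0.0, -1.173]
ft_force: [-0.8, 0.2, -0.6]
opening: 0.002
```

Emit:
{"name": "send_rows", "arguments": {
  "moves": [
    [[0, -0.002, 0, 0, 0, 0.002], [0, -0.004, 0, 0, 0, 0.004]]
  ]
}}

```text
t: 17.37
eef_pos: [558.6, 95.9, 99.6]
tcp_rot: [3.14, 0.0, -1.179]
ft_force: [-7.4, -2.9, 4.9]
opening: 0.006
```

Emit:
{"name": "send_rows", "arguments": {
  "moves": [
    [[0, -0.002, 0, 0, 0, 0], [0, -0.002, 0, 0, 0, 0], [0, -0.002, 0, 0, 0, 0], [0, -0.002, 0, 0, 0, 0]]
  ]
}}

```text
t: 17.7
eef_pos: [558.6, 95.9, 99.6]
tcp_rot: [3.139, 0.001, -1.179]
ft_force: [-6.0, -3.4, 4.0]
opening: 0.001
```

Emit:
{"name": "send_rows", "arguments": {
  "moves": [
    [[0, 0.01, 0, 0, 0, 0], [0, 0.05, 0, 0, 0, 0], [0, 0.12, 0, 0, 0, 0], [0, 0.2, 0, 0, 0, 0], [0, 0.25, -0.1, 0, 0, 0], [0, 0.25, -0.2, 0, 0, 0], [0, 0.25, -0.3, 0, 0, 0], [0, 0.25, -0.4, 0, 0, 0], [0, 0.25, -0.4, 0, 0, 0]]
  ]
}}

```text
t: 18.45
eef_pos: [492.4, 67.6, 224.8]
tcp_rot: [-3.133, -0.003, -1.179]
ft_force: [-0.0, 0.2, 1.2]
opening: 0.006
```

Run:
```python
from h import *
now()
r=cam('top','t6.png');i=r['image'][100:300,150:416,::-1]
a=cam('scene','s6.png')['image'][150:320,200:370,::-1]
f=lambda x,k:cv2.resize(x,None,fx=k,fy=k,interpolation=cv2.INTER_CUBIC)
b=f(i[:115,20:180],2.5);c=f(a,2.35)[:400,:400]
o=np.zeros((400,800,3),np.uint8);o[:b.shape[0],:b.shape[1]]=b[:400];o[:c.shape[0],400:400+c.shape[1]]=c
cv2.imwrite('pics/f6.png',o)
```

```text
t 18.45 pos [492.4  67.6 224.8] cab [-107.9   62.8] rot [-3.133e+00 -3.000e-03 -1.179e+00] Fcab [0.1 0.2] open 0.01
```

View pics/f6.png

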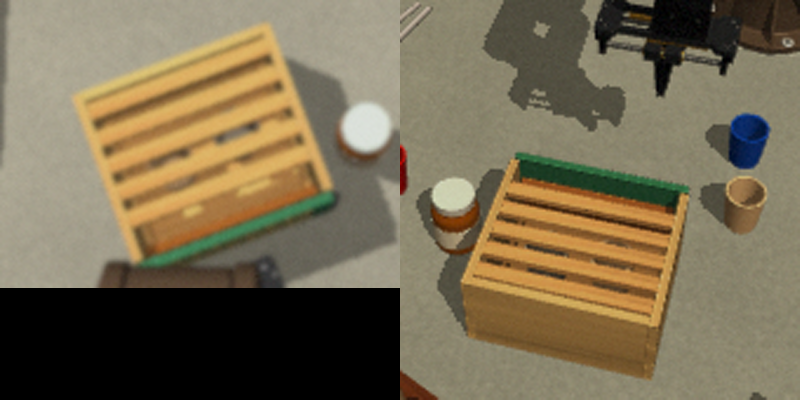

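The door lies flat along the front edges, the tray is still home behind it, and the gripper is clear. I'm handing the job in.

```bash
python3 -c "
from h import *
now();print(env.job_done())"
```

```text
t 18.55 pos [490.8  67.6 220.5] cab [-109.4   63.4] rot [-3.139e+00 -1.000e-03 -1.179e+00] Fcab [-0.2  0.3] open 0.0
the job is handed in; nothing more can be done
None
```

I pushed the tray home with the closed fingertips, then swung the green door shut from about 1.97 rad. I handed the job in at 18.6 s, with no verdict reported.

- **Tray:** I moved it about 100 mm, at roughly 55 mm/s at first and about 7 mm/s at the end. The force then rose to about 15 N and motion stalled, which I took as the home stop.
- **Door:** I pushed it at about 0.4 rad/s, slower near the end, until it stalled on its stop at about 8 N.
- **Last checks:** The final pictures show the door flat on the cabinet front, the tray home behind it, and the jar and bench cup unmoved. The gripper was clear with about 0 N on the wrist.
- **Not fully verified:**
  - The two tray cups are only partly visible through the roof slats. I saw no sign of tipping, but could not confirm they are upright.
  - I did not re-check the tongs, brush and ware-board cups in the last picture; the arm never went down near them.
- **Disagreement:** The tray stopped about 6 mm further in than I predicted, and the door's final position differed by about 1–2 mm. I put this down to pose and finger-thickness error, and went by the force at the stops.

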